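# Free the seized bolt of a pencil-parts case and slide its lid open

### The arm

A 6-joint arm with a two-finger parallel gripper is mounted at the origin on the work surface. World frame = base frame: x ahead of the robot, y to its left, z up, the work surface at z = 0. Lengths are in m, angles in rad, forces in N, time in s.
With the tool pointing down it reaches from about 0.225 to 0.725 m from the base axis. Payload 3.1 kg.
Tool frame: the origin (TCP) lies at the centre of the arm's flange, where the gripper is bolted on; the fingertips stand 173 mm ahead of it and the grasp point (between the pads) lies 155 mm ahead of it; z points along the fingers, y is the line along which they close (so a half turn about z gives the same grasp; the last joint's range is limited). The gripper opens to 85 mm and grips with 20 to 120 N. Pads are 22 mm wide; open, the fingers measure 114 mm over their backs; the gripper's body (76 mm by 85 mm) begins 54 mm behind the grasp point. The pads swing forward as they close: fully open they stand 13 mm farther back than shut.
Start: joints at [1.052, 0.048, 0.099, 1.622, 0, 1.443], TCP at [0.2, 0.485, 0.405] pointing down, gripper open.
Joint ranges: [-2.91, 2.91], [-0.99, 1.94], [-1.21, 1.42], [-2.12, 2.29], [-1.49, 1.47], [-3.14, 3.14]. Speed limits (rad/s): [2.79, 2.79, 3.14, 3.14, 3.14, 3.14].

### API

Orientations are given as a unit quaternion [w, x, y, z].
In Python, from rig import env gives the robot as it stands.
- The arm moves only by the tool drive_tool, never from a script. Its argument "motion" is one flat list of numbers, 5 for each row, row after row: the gripper command: -1 is fully open, 1 is shut, values between are in proportion, then the shift along the tool's x, y, z in mm, then the turn about the tool's z in degrees. In form: [grip, tx, ty, tz, spin, grip, tx, ty, tz, spin, ...]. A call has 1 to 12 rows; each row is the pose to reach, as a shift and turn from the pose commanded when the call began, along the tool's axes at that moment; what a row does not reach only later rows make up. A row lasts 1/12 s, in which the tool goes at most 41.7 mm and 7.16 degrees, less where a joint would pass 70% of its speed; a pose out of reach is approached as far as the arm can. A call with a gripper value outside its range is refused whole. The fingers move at their own pace and stop on an object; "grip_force" is the grip in N (left out, the last holds). Time passes only in rows, so rows that repeat a pose let the fingers close. It gives the time, the measured TCP pose, the force and the opening at its end, in the units of the state.
- env.sense(): the state, without advancing time (a new reading comes with each control period).
- env.get_image(name): name is "side" or "top"; returns the picture (480x640x3 uint8, blue, green, red); there is no depth.
- env.camera_params(name): a dict with "fx", "fy", "cx", "cy" (pixels), "D" ([k1, k2, p1, p2, k3] as OpenCV has them; the pictures are not rectified), "R" (3x3) and "t" (3): a world point X has camera coordinates R X + t. Camera axes: x right, y down, z forward; pixel columns grow to the right and rows downward; lengths in m; the calibration is good to about 2 mm. A picture is of the moment at which its call begins. camera_params takes no time and is no camera call.
- env.sign_off(): hands the job in, once; it reports no verdict.
The state is a dict: "t": time; "joints": joint angles; "dq": joint speeds; "effort": joint torques, N m; "tool_pos": TCP position; "tcp_rot": TCP orientation; "ft_force": force on the tool from outside, world axes, zero at the start; "ft_torque": the same for the moment, N m; "grip_width": finger opening in m.
Only numpy, scipy, OpenCV 4.12 (cv2) and the standard library are available. Lean on these libraries where they do the work, as an engineer would, in place of code of your own. Each camera call takes 0.05 s, during which the arm holds its last target. There are 200 camera calls.

### The job

The slide bolt on the wooden pencil-parts case has rusted stiff: work its upright handle to and fro with short strokes until it runs, draw the bolt fully open, and then slide the lid fully open so that the two black grips can be reached. Do not shove the case along its mat, and leave the ramekin, the tin lid and the copper barrel where they are.

Things in the scene. Friction and masses are not known exactly. Their poses are not given: they have to be found in the camera images.
- case: wooden case 196 (x) by 200 (y) by 63 mm high; origin under it, 4 mm above the table, z up. In its frame: lock plate at x -96 to -20 mm, top z = 48, with guide rails (top z = 57) beside the bolt; compartment with two black grips under the sliding lid at x -20 to 100 mm. Only friction holds it on its mat: pushed along its y with over about 40 N it skids. It must stay within 15 mm.
- mat: cork mat 280 (x) by 260 (y) by 4 mm under the case, fixed to the table; origin under its centre, axes along those of the case.
- bolt_handle (a point): centre of the top of the bolt's upright round steel handle, 14 mm thick, 40 mm tall (z 60 to 100 in the case frame), standing on the rust-brown bolt bar (16 mm wide, 120 mm long along the case's y, centred on x = -55, top z = 60). With the bolt at 0 it stands at y = 20. Push it from either side or straddle it with open fingers: over z = 60 it has 60 mm free on both sides along y.
- bolt (a joint): bolt position, m, growing along the case's +y: near 0 at first (locked), +0.055 fully open. Rubs: 4 to 8 N. Seized: opening strokes jam hard at +0.004 to +0.016, strokes back jam near -0.008. Lean on each jam to 12 to 20 N, then reverse: each pair of jams loosens it and the next comes 2 mm later; after 2 to 4 or so opening jams (number hidden) it runs to the end. Cut-short strokes gain nothing.
- hasp (a point): point on the top of the lid's brass hasp eye, over the bolt bar: a strap (10 mm wide along y, top z = 74 in the case frame) reaching from the lid at y = -60, x = -76 to -6, with a leg down at its -x end. It moves with the lid; the bolt's bar passes through it, locking the lid, until the bolt is past about +0.025.
- lid_rib (a point): centre of the top edge of the lid's wooden finger rib: 12 mm thick along the case's x, 90 mm long along its y; the lid's top is at z = 57, the rib's at z = 84 in the case frame. With the lid shut it is at x = 30, y = 0 in the case frame, with 60 mm of clear space on its -x side.
- lid (a joint): opening of the sliding lid, m: 0 shut, 0.080 fully open (hard stop), growing along the case's +x axis. It runs with about 3 N and stays where left once the bolt is out of its eye; with the bolt in, it is locked after 8 mm of play.
- ramekin: pale blue ceramic ramekin, 80 mm across, 45 mm high, loose; origin under its centre. Bystander.
- tin_lid: round tin lid, 90 mm across, 14 mm high, loose; origin under its centre. Bystander.
- barrel: six-sided copper pencil barrel lying on the table, 118 mm long, 18 mm thick, loose; origin under its middle. Bystander.

How it is judged:
On the way:
1. the bolt has been worked free and drawn fully open while the lid is still shut (value of joint bolt above 0.047 m and value of joint lid below 0.02 m), for 0.2 s.
At the end, for the whole second after the job is handed in: the bolt stands fully open (within 10 mm of its end), the lid is fully open (within 10 mm of its end) and at rest, the case is within 15 mm of its starting place, and the ramekin, the tin lid and the barrel are each within 20 mm of theirs (value of joint bolt above 0.045 m and value of joint lid above 0.07 m and velocity of joint lid below 0.01 m/s and distance of case from where it was at the start of the episode below 0.015 m and distance of each of ramekin, tin_lid, barrel from where it was at the start of the episode below 0.02 m); the robot touches nothing.
It fails at once if the case is shoved more than 15 mm along its mat (distance of case from where it was at the start of the episode above 0.015 m).
It fails at once if a bystander is pushed more than 20 mm from its place (distance of any of ramekin, tin_lid, barrel from where it was at the start of the episode above 0.02 m).
It also fails if it takes over 64 s, if anything falls off the work surface, if the arm or the gripper's body presses on something with over 40 N, if the wrist force passes 120 N, or if a joint passes its speed limit or range.

## Working session

There is one attempt and no reset: what is moved stays moved. The work goes in short steps, Python scripts to look and compute and a tool call to move; the robot and the scene stay as the last step left them, time stands still between calls to the robot, and variables do not carry over. Pictures are saved under pics/ and viewed, on a budget of 10 in all, crops included, one or two more only if the job needs it, and the job is handed in when it is done.

Besides the shell and the picture viewer there is one more tool, called as name(argument=value, ...), one argument or row to a line, values as JSON. drive_tool: Moves the arm, as the interface text tells. Its arguments: {"type":"object","properties":{"motion":{"type":"array"},"grip_force":{"type":"number"}},"required":["motion"]}

```bash
mkdir -p pics; ls; python3 - <<'E'
from rig import env
import cv2
for n in("top","side"):
    cv2.imwrite(f"pics/{n}0.png",env.get_image(n)); p=env.camera_params(n); print(n,p)
print(env.sense())
E
```

```text
pics
top {'fx': 501.89390527506697, 'fy': 501.89390527506697, 'cx': 315.21946667562645, 'cy': 238.57001632632316, 'D': array([-0.0791258,  0.       ,  0.       ,  0.       ,  0.       ]), 'R': array([[ 2.31404273e-02, -9.99731889e-01, -8.18393006e-04],
       [-9.94438497e-01, -2.29337566e-02, -1.02791631e-01],
       [ 1.02745302e-01,  3.19248377e-03, -9.94702574e-01]]), 't': array([0.01674255, 0.54724137, 1.09809442])}
side {'fx': 454.28741808784685, 'fy': 454.28741808784685, 'cx': 316.2797919531419, 'cy': 236.97092214198994, 'D': array([-0.09664099,  0.        ,  0.        ,  0.        ,  0.        ]), 'R': array([[ 0.87879583, -0.47692935,  0.01600917],
       [-0.23029043, -0.45324152, -0.86112626],
       [ 0.41795241,  0.75306741, -0.50813902]]), 't': array([-0.48366006,  0.21845445,  0.65247444])}
{'t': 0.1, 'joints': array([1.05219244e+00, 4.86779212e-02, 9.77547127e-02, 1.62199917e+00,
       1.73553143e-05, 1.44297560e+00]), 'dq': array([-1.55008259e-03, -4.43399347e-05,  1.82896868e-03,  4.94089777e-04,
       -4.89558730e-04,  7.69269873e-04]), 'effort': array([ 3.19018574e-03, -3.39851546e+01,  3.20935249e+01,  1.57609343e-02,
        1.40311954e-04, -3.82843496e-06]), 'tool_pos': array([0.19990653, 0.48525153, 0.40363328]), 'tcp_rot': array([-3.45860844e-04,  1.94150577e-01,  9.80971163e-01, -1.00522762e-03]), 'ft_force': array([ 0.18293131, -0.11806635,  0.50216162]), 'ft_torque': array([-0.02251294,  0.06086462, -0.02647411]), 'grip_width': 0.08521186231411387}
```

View pics/top0.png

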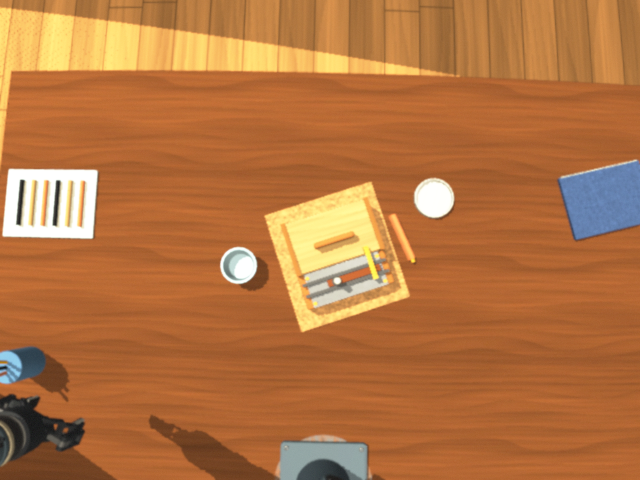

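View pics/side0.png

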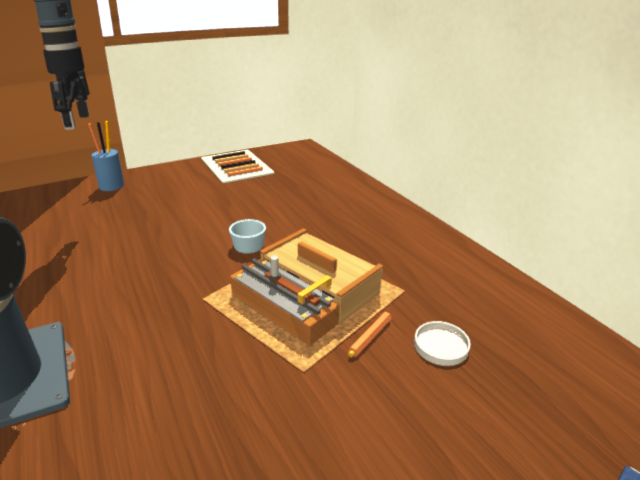

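The top view shows the mat corners near (265,214), (373,182), (409,297) and (302,331). The handle is at (337,281), the hasp at (371,263), the rib at (335,241), the ramekin at (239,265), the barrel at (402,238) and the tin lid at (434,198). In the side view the handle top is near (274,259) and the rib near (317,255).

```bash
cat > h.py <<'E'
from rig import env
import cv2, numpy as np
def ray(n,px):
    p=env.camera_params(n);K=np.array([[p['fx'],0,p['cx']],[0,p['fy'],p['cy']],[0,0,1]])
    u=cv2.undistortPoints(np.array([[px]],float),K,p['D'])[0,0]
    return -p['R'].T@p['t'], p['R'].T@np.array([u[0],u[1],1])
def plane(n,px,z):
    o,d=ray(n,px); return o+d*(z-o[2])/d[2]
def proj(n,X):
    p=env.camera_params(n);K=np.array([[p['fx'],0,p['cx']],[0,p['fy'],p['cy']],[0,0,1]])
    return cv2.projectPoints(np.array([X],float),cv2.Rodrigues(p['R'])[0],p['t'],K,p['D'])[0].ravel()
def tri(a,b):
    (o,d),(q,e)=ray("top",a),ray("side",b)
    s=np.linalg.lstsq(np.c_[d,-e],q-o,rcond=None)[0]
    A=o+d*s[0];B=q+e*s[1]; return (A+B)/2,np.linalg.norm(A-B)
E
python3 - <<'E'
from h import *
im=cv2.imread('pics/top0.png');hsv=cv2.cvtColor(im,cv2.COLOR_BGR2HSV)
print(hsv[225,277],hsv[310,390],hsv[350,350],hsv[205,340])
m=cv2.inRange(hsv,(10,60,150),(30,210,255));m[:150]=0;m[:,:250]=0;m[340:]=0;m[:,412:]=0
m=cv2.morphologyEx(m,cv2.MORPH_OPEN,np.ones((5,5)))
c=max(cv2.findContours(m,0,2)[0],key=cv2.contourArea)
box=cv2.boxPoints(cv2.minAreaRect(c));W=np.array([plane("top",b,.004) for b in box])
print(box,W,W.mean(0),[np.linalg.norm(W[i]-W[i-1]) for i in range(4)])
for i in range(4):
    e=W[i]-W[i-1];print(np.degrees(np.arctan2(e[1],e[0])))
print("handle",tri((337,281),(274,259)),"plane",plane("top",(337,281),.104))
print("ribc",plane("top",(335,241),.088),"hasp",plane("top",(371,263),.078))
T=im[170:340,215:460];S=cv2.imread('pics/side0.png')[200:370,195:440]
cv2.imwrite('pics/crop.png',np.vstack([cv2.resize(T,None,fx=1.7,fy=1.7,interpolation=2),cv2.resize(S,None,fx=1.7,fy=1.7,interpolation=2)]))
E
```

```text
[ 24 123 255] [ 12 183 167] [ 12 180 174] [ 24 126 254]
[[250.00002 149.99998]
 [411.      149.99998]
 [411.      338.99994]
 [250.      338.99994]] [[ 0.75439293  0.18715857  0.004     ]
 [ 0.76338307 -0.1905132   0.004     ]
 [ 0.32614421 -0.19216747  0.004     ]
 [ 0.31805709  0.17130845  0.004     ]] [ 0.54049433 -0.00605341  0.004     ] [np.float64(0.43662363112181174), np.float64(0.3777787527955415), np.float64(0.43724199000912195), np.float64(0.36356587428395)]
2.080384205836238
-88.6363827162477
-179.78322447239842
91.27458658901149
handle (array([ 0.45343147, -0.01909631,  0.09844547]), np.float64(0.004108905020390292)) plane [ 0.45141069 -0.01810849  0.104     ]
ribc [ 0.53631487 -0.01292573  0.088     ] hasp [ 0.49186806 -0.09110647  0.078     ]
```

View pics/crop.png

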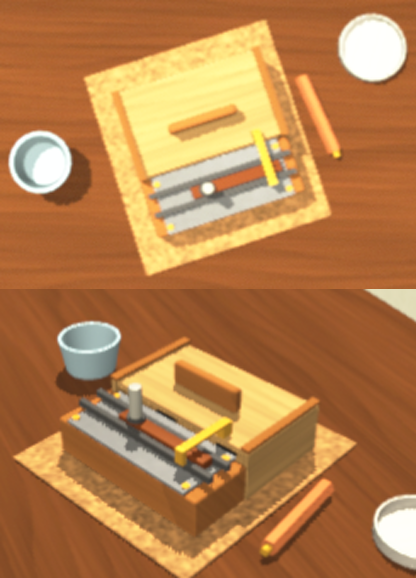

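The crop shows the mat as a clean quad, the handle standing up (white, not touching anything), the hasp at the right end, and the rib. The mat hue is about 24 and the table about 12, so I'll redo the mask.

```bash
python3 - <<'E'
from h import *
im=cv2.imread('pics/top0.png');hsv=cv2.cvtColor(im,cv2.COLOR_BGR2HSV)
m=cv2.inRange(hsv,(16,60,120),(32,255,255));m[:165]=0;m[:,:250]=0;m[345:]=0;m[:,412:]=0
m=cv2.morphologyEx(m,cv2.MORPH_OPEN,np.ones((3,3)))
c=max(cv2.findContours(m,0,2)[0],key=cv2.contourArea)
box=cv2.boxPoints(cv2.minAreaRect(c));W=np.array([plane("top",b,.004) for b in box])
hand=np.array([plane("top",b,.004) for b in [(265,215.9),(372,182.9),(408.5,295.3),(303.2,331.8)]])
for W in(W,hand):
    print(W.round(4).tolist(),W.mean(0),[round(np.linalg.norm(W[i]-W[i-1]),4) for i in range(4)])
    print([round(np.degrees(np.arctan2(*(W[i]-W[i-1])[[1,0]])),2) for i in range(4)])
# white handle top, top view / side view
m=cv2.inRange(hsv,(0,0,180),(180,60,255));x=m[270:292,325:350];y=np.argwhere(x)
print("handle px",y[:,::-1].mean(0)+[325,270],len(y))
g=cv2.cvtColor(cv2.imread('pics/side0.png'),cv2.COLOR_BGR2HSV)
m=cv2.inRange(g[250:285,262:287],(0,0,130),(180,70,255));y=np.argwhere(m)
print("side",y[:,::-1].mean(0)+[262,250],y.min(0)+[250,262],y.max(0)+[250,262])
E
```

```text
[[0.5989, 0.1527, 0.004], [0.6898, -0.0968, 0.004], [0.4233, -0.1882, 0.004], [0.3367, 0.0566, 0.004]] [ 0.51218153 -0.01891781  0.004     ] [np.float64(0.2793), np.float64(0.2655), np.float64(0.2817), np.float64(0.2597)]
[np.float64(20.11), np.float64(-69.99), np.float64(-161.07), np.float64(109.5)]
[[0.5991, 0.1464, 0.004], [0.6823, -0.0994, 0.004], [0.4244, -0.1856, 0.004], [0.3372, 0.0517, 0.004]] [ 0.51074866 -0.02174186  0.004     ] [np.float64(0.2785), np.float64(0.2596), np.float64(0.2719), np.float64(0.2528)]
[np.float64(19.9), np.float64(-71.31), np.float64(-161.51), np.float64(110.18)]
handle px [333.81927711 278.37349398] 166
side [274.01265823 267.15611814] [255 262] [284 286]
```

Mat yaw is about 19.4° and its centre about (0.511, -0.020). That predicts the handle at (0.453, -0.019) and the hasp at (0.492, -0.090), both within 2 mm of the measured values. I'll move to a hover over the handle with the fingers closing along the case's y.

drive_tool(
  motion=[-1,-426,-370,90,-41.8,-1,-426,-370,90,-41.8,-1,-426,-370,90,-41.8,-1,-426,-370,90,-41.8,-1,-426,-370,90,-41.8,-1,-426,-370,90,-41.8,-1,-426,-370,90,-41.8,-1,-426,-370,90,-41.8,-1,-426,-370,90,-41.8,-1,-426,-370,90,-41.8,-1,-426,-370,90,-41.8,-1,-426,-370,90,-41.8],
  grip_force=60,
)

```text
t: 1.1
tool_pos: [0.4086, 0.0684, 0.3301]
tcp_rot: [0.0, -0.168, 0.986, 0.0]
ft_force: [1.7, 0.7, -0.6]
grip_width: 0.0853
```

drive_tool(
  motion=[-1,0,0,0,0,-1,0,0,0,0,-1,0,0,0,0],
)

```text
t: 1.35
tool_pos: [0.4082, 0.0703, 0.3303]
tcp_rot: [-0.001, -0.168, 0.986, 0.0]
ft_force: [0.1, -0.4, -0.6]
grip_width: 0.0856
```

drive_tool(
  motion=[-1,-6,-50,8,0,-1,-12.6,-99.3,16,0,-1,-12.6,-99.3,16,0,-1,-12.6,-99.3,16,0,-1,-12.6,-99.3,16,0],
)

```text
t: 1.77
tool_pos: [0.4533, -0.0179, 0.3146]
tcp_rot: [-0.0, -0.169, 0.986, 0.001]
ft_force: [-1.2, -0.5, 0.1]
grip_width: 0.0854
```

```bash
python3 - <<'E'
from h import *
a=env.get_image("top");b=env.get_image("side");s=env.sense();print(s['tool_pos'],s['tcp_rot'],s['ft_force'])
cv2.imwrite('pics/hov.png',np.hstack([cv2.resize(a[160:350,210:420],None,fx=1.9,fy=1.9),cv2.resize(b[130:320,180:390],None,fx=1.9,fy=1.9)]))
E
```

```text
[ 0.45296681 -0.0173212   0.31501645] [-6.52479631e-05 -1.69971667e-01  9.85448876e-01  3.75285492e-04] [-0.1585586   0.22170886 -0.41803252]
```

View pics/hov.png

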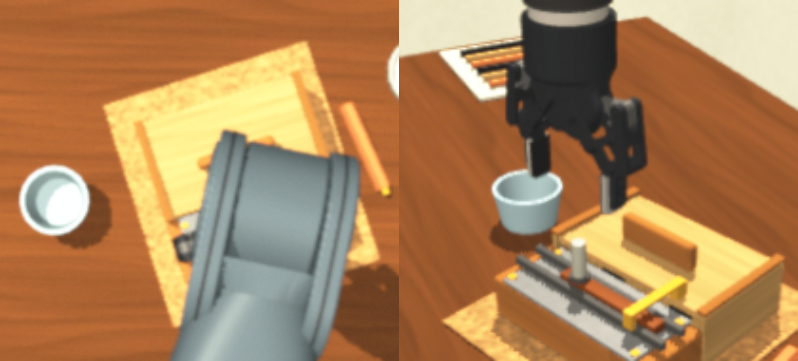

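The fingers straddle the handle along the bolt's line, with the hasp clear of them. Next I'll descend and close.

drive_tool(
  motion=[-1,0,0,35,0,-1,0,-1,60,0,-1,0,-1,69,0,-1,0,-1,69,0,0,0,-1,69,0,0.3,0,-1,69,0,0.5,0,-1,69,0,0.5,0,-1,69,0,0.5,0,-1,69,0],
  grip_force=50,
)

```text
t: 2.62
tool_pos: [0.4543, -0.0201, 0.247]
tcp_rot: [0.001, -0.169, 0.986, -0.0]
ft_force: [0.0, 0.1, 0.2]
grip_width: 0.0257
```

drive_tool(
  motion=[0.55,0,0,0,0,0.6,0,0,0,0,0.65,0,0,0,0,0.7,0,0,0,0,0.8,0,0,0,0,0.8,0,0,0,0],
)

```text
t: 3.12
tool_pos: [0.4537, -0.0197, 0.2462]
tcp_rot: [0.0, -0.169, 0.986, 0.001]
ft_force: [-1.8, 3.4, 5.0]
grip_width: 0.0123
```

The handle is held. First opening stroke, in small steps to learn the stiffness.

drive_tool(
  motion=[0.8,0,2,0,0,0.8,0,4,0,0,0.8,0,6,0,0,0.8,0,6,0,0],
)

```text
t: 3.45
tool_pos: [0.4524, -0.0156, 0.2462]
tcp_rot: [0.001, -0.168, 0.986, -0.003]
ft_force: [1.6, -5.8, 1.9]
grip_width: 0.0126
```

drive_tool(
  motion=[0.8,0,2,0,0,0.8,0,3,0,0,0.8,0,3,0,0],
)

```text
t: 3.7
tool_pos: [0.4515, -0.0132, 0.2462]
tcp_rot: [0.001, -0.168, 0.986, -0.004]
ft_force: [1.6, -7.0, 2.3]
grip_width: 0.0123
```

drive_tool(
  motion=[0.8,0,2,0,0,0.8,0,3,0,0,0.8,0,3,0,0],
)

```text
t: 3.95
tool_pos: [0.4507, -0.0107, 0.2462]
tcp_rot: [0.001, -0.168, 0.986, -0.004]
ft_force: [1.6, -8.9, 1.0]
grip_width: 0.0125
```

drive_tool(
  motion=[0.8,0,2,0,0,0.8,0,3,0,0,0.8,0,3,0,0],
)

```text
t: 4.2
tool_pos: [0.4503, -0.0093, 0.2462]
tcp_rot: [0.001, -0.167, 0.986, -0.007]
ft_force: [4.4, -15.7, -0.9]
grip_width: 0.0123
```

drive_tool(
  motion=[0.8,0,1,0,0,0.8,0,1,0,0,0.8,0,1,0,0],
)

```text
t: 4.45
tool_pos: [0.4502, -0.009, 0.2462]
tcp_rot: [0.001, -0.167, 0.986, -0.008]
ft_force: [5.1, -17.1, -1.5]
grip_width: 0.0125
```

drive_tool(
  motion=[0.8,0,-3,0,0,0.8,0,-6,0,0,0.8,0,-9,0,0,0.8,0,-12,0,0,0.8,0,-15,0,0,0.8,0,-15,0,0],
)

```text
t: 4.95
tool_pos: [0.4533, -0.0185, 0.2462]
tcp_rot: [0.0, -0.169, 0.986, 0.001]
ft_force: [-1.0, 2.3, 6.2]
grip_width: 0.0124
```

drive_tool(
  motion=[0.8,0,-3,0,0,0.8,0,-6,0,0,0.8,0,-8,0,0,0.8,0,-8,0,0],
)

```text
t: 5.28
tool_pos: [0.4556, -0.0251, 0.2462]
tcp_rot: [0.0, -0.169, 0.986, 0.003]
ft_force: [-2.1, 6.2, 7.9]
grip_width: 0.0124
```

drive_tool(
  motion=[0.8,0,-1.5,0,0,0.8,0,-3,0,0,0.8,0,-3,0,0],
)

```text
t: 5.53
tool_pos: [0.4563, -0.0274, 0.2462]
tcp_rot: [-0.0, -0.17, 0.986, 0.004]
ft_force: [-2.6, 6.1, 8.0]
grip_width: 0.0124
```

drive_tool(
  motion=[0.8,0,-1.5,0,0,0.8,0,-3,0,0,0.8,0,-3,0,0],
)

```text
t: 5.78
tool_pos: [0.4569, -0.0293, 0.2462]
tcp_rot: [-0.0, -0.17, 0.985, 0.006]
ft_force: [-4.2, 11.8, 9.8]
grip_width: 0.0126
```

drive_tool(
  motion=[0.8,0,-1.3,0,0,0.8,0,-1.3,0,0,0.8,0,-1.3,0,0],
)

```text
t: 6.03
tool_pos: [0.4571, -0.0298, 0.2462]
tcp_rot: [-0.0, -0.17, 0.985, 0.007]
ft_force: [-5.4, 13.5, 10.5]
grip_width: 0.0127
```

drive_tool(
  motion=[0.8,0,-1,0,0,0.8,0,-1,0,0,0.8,0,-1,0,0],
)

```text
t: 6.28
tool_pos: [0.4572, -0.0301, 0.2461]
tcp_rot: [-0.0, -0.17, 0.985, 0.008]
ft_force: [-5.6, 16.1, 11.8]
grip_width: 0.0123
```

drive_tool(
  motion=[0.8,0,5,0,0,0.8,0,10,0,0,0.8,0,15,0,0,0.8,0,20,0,0,0.8,0,25,0,0,0.8,0,29,0,0,0.8,0,31,0,0,0.8,0,31,0,0],
)

```text
t: 6.95
tool_pos: [0.4497, -0.0078, 0.2462]
tcp_rot: [0.001, -0.167, 0.986, -0.006]
ft_force: [3.4, -15.2, 1.0]
grip_width: 0.0126
```

drive_tool(
  motion=[0.8,0,1,0,0,0.8,0,1,0,0,0.8,0,1,0,0],
)

```text
t: 7.2
tool_pos: [0.4496, -0.0074, 0.2462]
tcp_rot: [0.001, -0.167, 0.986, -0.006]
ft_force: [4.7, -16.2, 1.0]
grip_width: 0.0127
```

drive_tool(
  motion=[0.8,0,-5,0,0,0.8,0,-10,0,0,0.8,0,-15,0,0,0.8,0,-20,0,0,0.8,0,-25,0,0,0.8,0,-29,0,0,0.8,0,-31,0,0,0.8,0,-31,0,0],
)

```text
t: 7.87
tool_pos: [0.4571, -0.0299, 0.2462]
tcp_rot: [-0.0, -0.17, 0.985, 0.007]
ft_force: [-4.4, 11.7, 11.4]
grip_width: 0.0125
```

drive_tool(
  motion=[0.8,0,-1,0,0,0.8,0,-1.3,0,0,0.8,0,-1.3,0,0,0.8,0,-1.3,0,0],
)

```text
t: 8.2
tool_pos: [0.4573, -0.0303, 0.2462]
tcp_rot: [-0.0, -0.17, 0.985, 0.008]
ft_force: [-5.8, 15.2, 12.1]
grip_width: 0.0125
```

drive_tool(
  motion=[0.8,0,5,0,0,0.8,0,10,0,0,0.8,0,15,0,0,0.8,0,20,0,0,0.8,0,25,0,0,0.8,0,30,0,0,0.8,0,33,0,0,0.8,0,33,0,0],
)

```text
t: 8.87
tool_pos: [0.4491, -0.006, 0.2462]
tcp_rot: [0.001, -0.167, 0.986, -0.006]
ft_force: [4.1, -14.1, 2.6]
grip_width: 0.0128
```

drive_tool(
  motion=[0.8,0,1,0,0,0.8,0,1.3,0,0,0.8,0,1.3,0,0,0.8,0,1.3,0,0],
)

```text
t: 9.2
tool_pos: [0.4489, -0.0055, 0.2462]
tcp_rot: [0.001, -0.167, 0.986, -0.006]
ft_force: [5.2, -15.8, 1.0]
grip_width: 0.0121
```

drive_tool(
  motion=[0.8,0,-5,0,0,0.8,0,-10,0,0,0.8,0,-15,0,0,0.8,0,-20,0,0,0.8,0,-25,0,0,0.8,0,-30,0,0,0.8,0,-34.3,0,0,0.8,0,-34.3,0,0,0.8,0,-34.3,0,0],
)

```text
t: 9.95
tool_pos: [0.4573, -0.0304, 0.2461]
tcp_rot: [-0.0, -0.17, 0.985, 0.008]
ft_force: [-5.3, 14.1, 13.7]
grip_width: 0.0124
```

drive_tool(
  motion=[0.8,0,-0.8,0,0,0.8,0,-0.8,0,0,0.8,0,-0.8,0,0],
)

```text
t: 10.2
tool_pos: [0.4573, -0.0307, 0.2461]
tcp_rot: [-0.0, -0.17, 0.985, 0.009]
ft_force: [-6.1, 16.1, 14.0]
grip_width: 0.0121
```

drive_tool(
  motion=[0.8,0,5,0,0,0.8,0,10,0,0,0.8,0,15,0,0,0.8,0,20,0,0,0.8,0,25,0,0,0.8,0,30,0,0,0.8,0,35,0,0,0.8,0,36,0,0,0.8,0,36,0,0],
)

```text
t: 10.95
tool_pos: [0.4484, -0.0041, 0.2462]
tcp_rot: [0.001, -0.167, 0.986, -0.006]
ft_force: [4.1, -15.9, 1.4]
grip_width: 0.0124
```

Fourth jam, each one coming about 2 mm later, as described. I'll lean fully and repeat.

drive_tool(
  motion=[0.8,0,1,0,0,0.8,0,1,0,0,0.8,0,1,0,0],
)

```text
t: 11.2
tool_pos: [0.4483, -0.0037, 0.2462]
tcp_rot: [0.001, -0.167, 0.986, -0.006]
ft_force: [4.1, -15.5, 0.3]
grip_width: 0.0123
```

drive_tool(
  motion=[0.8,0,-5,0,0,0.8,0,-10,0,0,0.8,0,-15,0,0,0.8,0,-20,0,0,0.8,0,-25,0,0,0.8,0,-30,0,0,0.8,0,-35,0,0,0.8,0,-37.5,0,0,0.8,0,-37.5,0,0,0.8,0,-37.5,0,0],
)

```text
t: 12.03
tool_pos: [0.4574, -0.031, 0.2461]
tcp_rot: [-0.0, -0.17, 0.985, 0.01]
ft_force: [-5.6, 18.3, 13.6]
grip_width: 0.0128
```

drive_tool(
  motion=[0.8,0,5,0,0,0.8,0,10,0,0,0.8,0,15,0,0,0.8,0,20,0,0,0.8,0,25,0,0,0.8,0,30,0,0,0.8,0,35,0,0,0.8,0,39,0,0,0.8,0,39,0,0],
)

```text
t: 12.78
tool_pos: [0.4475, -0.0016, 0.2462]
tcp_rot: [0.001, -0.167, 0.986, -0.006]
ft_force: [2.7, -13.4, 2.3]
grip_width: 0.0125
```

drive_tool(
  motion=[0.8,0,1,0,0,0.8,0,2,0,0,0.8,0,2,0,0],
)

```text
t: 13.03
tool_pos: [0.446, 0.0024, 0.2462]
tcp_rot: [0.001, -0.168, 0.986, -0.0]
ft_force: [-0.6, -3.6, 4.4]
grip_width: 0.0123
```

It's free. Now drawing the bolt fully open.

drive_tool(
  motion=[0.8,0,4,0,0,0.8,0,8,0,0,0.8,0,12,0,0,0.8,0,16,0,0,0.8,0,20,0,0,0.8,0,24,0,0,0.8,0,27,0,0,0.8,0,29,0,0,0.8,0,31,0,0,0.8,0,31,0,0],
)

```text
t: 13.87
tool_pos: [0.4355, 0.0321, 0.2462]
tcp_rot: [0.001, -0.168, 0.986, -0.0]
ft_force: [0.1, -3.1, 4.7]
grip_width: 0.0124
```

drive_tool(
  motion=[0.8,0,1,0,0,0.8,0,2,0,0,0.8,0,2,0,0,0.8,0,2,0,0],
)

```text
t: 14.2
tool_pos: [0.4353, 0.033, 0.2462]
tcp_rot: [0.001, -0.168, 0.986, -0.002]
ft_force: [2.3, -7.3, 4.0]
grip_width: 0.0125
```

The bolt has travelled 55.8 mm from the grasp and is on its stop. I'll relieve, release and lift.

drive_tool(
  motion=[0.8,0,-1,0,0,0.8,0,-1,0,0,0.6,0,-1,0,0,0.2,0,-1,0,0,-0.3,0,-1,0,0,-0.3,0,-1,0,0,-0.3,0,-1,-35,0,-0.3,0,-1,-70,0,-0.3,0,-1,-80,0,-0.3,0,-1,-80,0],
)

```text
t: 15.03
tool_pos: [0.4362, 0.033, 0.3293]
tcp_rot: [0.003, -0.169, 0.986, -0.0]
ft_force: [1.1, 0.1, -0.2]
grip_width: 0.0551
```

```bash
python3 - <<'E'
from h import *
b=env.get_image("side");s=env.sense();print(s['t'],s['tool_pos'],s['tcp_rot'],s['ft_force'],s['grip_width'])
cv2.imwrite('pics/open.png',cv2.resize(b[170:370,180:420],None,fx=2.5,fy=2.5,interpolation=2))
E
```

```text
15.0833 [0.43562395 0.03303167 0.3271512 ] [ 1.66503177e-03 -1.68674120e-01  9.85670458e-01 -1.33169081e-04] [ 0.04815208  0.05186996 -1.03670672] 0.055565708592017655
```

View pics/open.png

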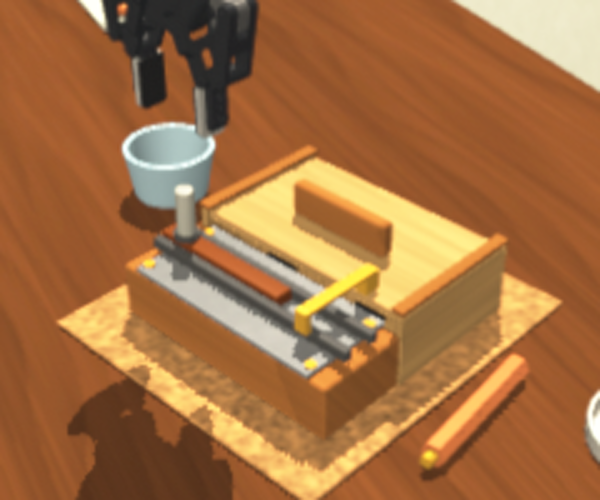

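The bolt bar is clear of the hasp, the lid is shut, and the ramekin and barrel are unmoved. Now I'll shut the fingers, go to the -x side of the rib (case x = 5, y = 0) and descend.

drive_tool(
  motion=[1,-15,-19,0,0,1,-30,-38,0,0,1,-45,-57,0,0,1,-59,-75,0,0,1,-59,-75,0,0,1,-59,-75,25,0,1,-59,-75,50,0,1,-59,-75,70,0,1,-59,-75,80,0,1,-59,-75,80,0,1,-59,-75,80,0],
)

```text
t: 16.0
tool_pos: [0.5148, -0.0179, 0.2446]
tcp_rot: [-0.001, -0.169, 0.986, 0.001]
ft_force: [0.3, -0.1, 0.5]
grip_width: -0.0002
```

drive_tool(
  motion=[1,-3,0,0,0,1,-7,0,0,0,1,-11,0,0,0,1,-15,0,0,0,1,-15,0,0,0],
)

```text
t: 16.42
tool_pos: [0.5308, -0.0132, 0.2468]
tcp_rot: [0.001, -0.169, 0.986, -0.0]
ft_force: [-0.4, 0.1, -0.3]
grip_width: 0.0
```

drive_tool(
  motion=[1,-4,0,0,0,1,-8,0,0,0,1,-12,0,0,0,1,-16,0,0,0,1,-20,0,0,0],
)

```text
t: 16.83
tool_pos: [0.549, -0.0066, 0.2457]
tcp_rot: [-0.0, -0.169, 0.986, -0.0]
ft_force: [-2.0, -1.5, 2.1]
grip_width: -0.0002
```

```bash
python3 - <<'E'
from h import *
b=env.get_image("side");s=env.sense();print(s['t'],s['tool_pos'],s['ft_force'])
cv2.imwrite('pics/push.png',cv2.resize(b[170:370,180:420],None,fx=2.5,fy=2.5,interpolation=2))
E
```

```text
16.8833 [ 0.54956799 -0.00641066  0.24565353] [-0.48122611 -0.81581195  0.38801759]
```

View pics/push.png

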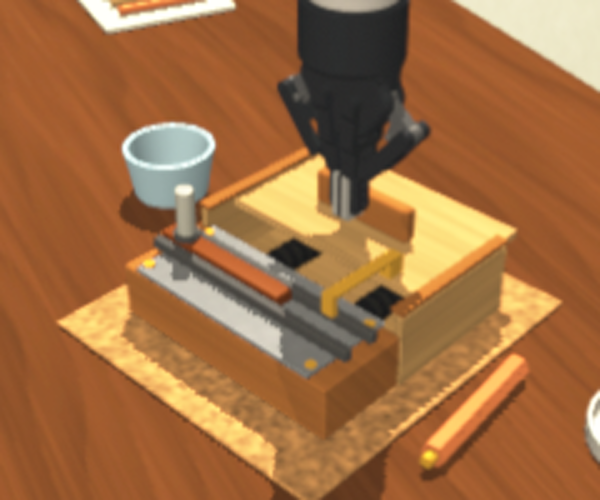

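The lid is sliding with the rib in contact, at about a third of its travel. I'll continue to the stop.

drive_tool(
  motion=[1,-5,0,0,0,1,-10,0,0,0,1,-15,0,0,0,1,-20,0,0,0,1,-25,0,0,0,1,-30,0,0,0,1,-35,0,0,0,1,-40,0,0,0,1,-44,0,0,0,1,-46,0,0,0,1,-46,0,0,0],
)

```text
t: 17.8
tool_pos: [0.5927, 0.0089, 0.2456]
tcp_rot: [0.0, -0.169, 0.986, 0.0]
ft_force: [-0.7, -0.3, -0.4]
grip_width: 0.0002
```

drive_tool(
  motion=[1,-2,0,0,0,1,-4,0,0,0,1,-4,0,0,0],
)

```text
t: 18.05
tool_pos: [0.5959, 0.0101, 0.2456]
tcp_rot: [0.0, -0.169, 0.986, 0.0]
ft_force: [-1.7, -0.4, -1.1]
grip_width: 0.0002
```

drive_tool(
  motion=[1,-1,0,0,0,1,-2,0,0,0,1,-3,0,0,0,1,-3,0,0,0],
)

```text
t: 18.38
tool_pos: [0.5986, 0.0111, 0.2456]
tcp_rot: [-0.0, -0.169, 0.986, 0.0]
ft_force: [-1.5, -0.5, -0.2]
grip_width: -0.0001
```

drive_tool(
  motion=[1,-1,0,0,0,1,-2,0,0,0,1,-3,0,0,0,1,-3,0,0,0],
)

```text
t: 18.72
tool_pos: [0.6007, 0.0118, 0.2457]
tcp_rot: [-0.002, -0.168, 0.986, -0.0]
ft_force: [-5.2, -3.1, 2.0]
grip_width: 0.0
```

drive_tool(
  motion=[1,-1,0,0,0,1,-1,0,0,0],
)

```text
t: 18.88
tool_pos: [0.601, 0.012, 0.2456]
tcp_rot: [-0.003, -0.168, 0.986, -0.0]
ft_force: [-6.9, -2.7, 3.7]
grip_width: -0.0001
```

drive_tool(
  motion=[1,5,0,0,0,1,15,0,0,0,1,20,0,0,0,1,20,0,-40,0,1,20,0,-80,0,1,20,0,-120,0,1,60,0,-150,0,1,100,0,-150,0,1,140,0,-150,0,1,180,0,-150,0,1,220,0,-150,0,1,220,0,-150,0],
)

```text
t: 19.88
tool_pos: [0.3895, -0.0612, 0.3957]
tcp_rot: [-0.001, -0.167, 0.986, -0.0]
ft_force: [0.1, 0.0, -0.7]
grip_width: -0.0
```

```bash
python3 - <<'E'
from h import *
a=env.get_image("top");b=env.get_image("side");s=env.sense();print(s['t'],s['tool_pos'],s['dq'].round(4))
cv2.imwrite('pics/end.png',np.hstack([cv2.resize(a[160:350,210:450],None,fx=1.65,fy=1.65),cv2.resize(b[180:370,200:440],None,fx=1.65,fy=1.65)]))
E
```

```text
19.9833 [ 0.39395892 -0.06103302  0.3963986 ] [ 0.0244  0.0624  0.0539 -0.0168  0.0004  0.004 ]
```

View pics/end.png

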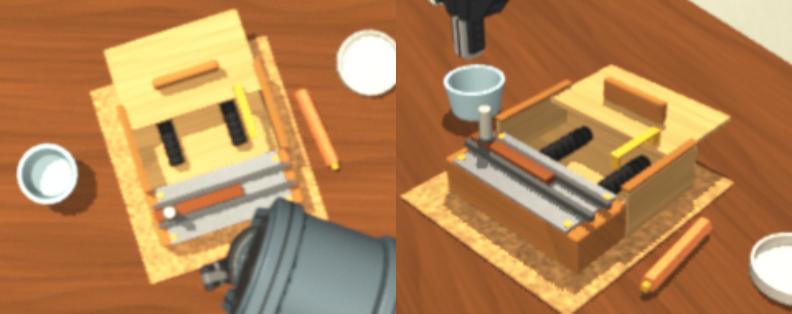

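Lid fully back, both grips exposed and the bolt open. The rib is near full-image (322.7, 205.5) and the handle near (313, 289). A numeric check comes first, then I'll hand in.

```bash
python3 - <<'E'
from h import *
c=np.array([.5115,-.0202]);t=np.radians(19.4);R=np.array([[np.cos(t),np.sin(t)],[-np.sin(t),np.cos(t)]])
for n,p,z in(("rib",(322.7,205.5),.088),("rib0",(335,241),.088),("handle",(313,289),.104)):
    print(n,(R@(plane("top",p,z)[:2]-c)).round(4))
a=cv2.imread('pics/side0.png').astype(int);b=env.get_image("side").astype(int)
d=np.abs(a-b).max(2)
for n,(x0,y0,x1,y1) in dict(ramekin=(225,218,270,254),barrel=(345,308,395,360),tin=(410,318,475,368),casefront=(228,285,330,345)).items():print(n,(d[y0:y1,x0:x1]>40).mean().round(3))
print(env.sense()['dq'].round(3)); print(env.sign_off())
E
```

```text
rib [ 0.1064 -0.0003]
rib0 [ 0.0258 -0.0014]
handle [-0.0562  0.0744]
ramekin 0.04
barrel 0.0
tin 0.0
casefront 0.096
[ 0.019  0.044  0.034 -0.001 -0.002  0.003]
the job is handed in; nothing more can be done
None
```

The bolt is worked free and drawn fully open, the lid is slid fully open so both black grips can be reached, and the job is handed in at about 20 s. Sign-off gave no verdict, so the results below are my own checks.

**Bolt:** I gripped the handle and worked it to and fro, leaning on each jam at about 16–18 N, with up to about 19 N on the last back stroke. It took four opening jams and ran free on the fifth stroke. It then went to its stop, 55.8 mm from where I gripped it, before I touched the lid. In the last picture the handle is at case y = 74 mm, which puts the bolt at about +54 mm.

**Lid:** I pushed the finger rib with the shut fingers until the force rose at the stop. The rib moved 80.6 mm between the first and last pictures, and both grips are in view.

**Case and bystanders:**
- **Barrel and tin lid:** neither changed between the first and last side pictures.
- **Ramekin:** about 4% of pixels differed in its region. I put this down to the arm's shadow and did not check it further.
- **Case front:** about 10% of pixels differed, probably the arm's shadow and the moved bolt. I did not re-measure the case's position. It looks unmoved on its mat, and forces along the bolt stayed below about 20 N.

**Arm:** it was clear of everything at hand-in, but its joints were still settling at up to 0.04 rad/s.

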